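# Refit the knob on a painted cupboard door

### The arm

A 7-joint arm with a two-finger parallel gripper is mounted at the origin on the work surface. World frame = base frame: x ahead of the robot, y to its left, z up, the work surface at z = 0. Lengths are in m, angles in rad, forces in N, time in s.
With the tool pointing down it reaches from about 0.425 to 1.025 m from the base axis. Payload 3.6 kg.
Tool frame: the origin (TCP) lies on the centre line of the jaws, within the pads' length; the fingertips stand 22 mm ahead of it and the grasp point (between the pads) lies 3 mm ahead of it; z points along the fingers, y is the line along which they close (so a half turn about z gives the same grasp; the last joint's range is limited). The gripper opens to 85 mm and grips with 20 to 120 N. Pads are 22 mm wide; open, the fingers measure 114 mm over their backs; the gripper's body (76 mm by 85 mm) begins 54 mm behind the grasp point. The pads swing forward as they close: fully open they stand 13 mm farther back than shut.
Start: joints at [1.091, 0.591, 0.048, 1.609, -0.033, 0.943, -0.034], TCP at [0.273, -0.672, 0.253] pointing down, gripper open.
Joint ranges: [-2.69, 2.69], [-0.47, 2.24], [-1.27, 1.36], [0.19, 2.51], [-1.53, 4.68], [0.08, 2.07], [-3.09, 3.09]. Speed limits (rad/s): [2.57, 2.57, 3.14, 3.14, 3.14, 3.14, 3.14].

### API

Orientations are given as [roll, pitch, yaw] about the fixed x, y, z axes, in that order (R = Rz(yaw) Ry(pitch) Rx(roll)).
In Python, from cell import arm, optics gives the robot as it stands.
- The arm moves only by the tool move_arm, never from a script. Its argument "rows" is one flat list of numbers, 7 for each row, row after row: the shift along the tool's x, y, z in cm, then the turn, a rotation vector about the tool's x, y, z in rad, then the closure, from -1 (fully open) to 1 (shut). A call has 1 to 20 rows; each row shifts and turns the commanded pose from where the row before left it, along the tool's axes as they then stand; what a row does not reach is not made up. A row lasts 1/8 s, in which the tool goes at most 62.5 mm and 10.7 degrees, less where a joint would pass 70% of its speed; a pose out of reach is approached as far as the arm can. A call with a gripper value outside its range is refused whole. The fingers move at their own pace and stop on an object; "force" is the grip in N (left out, the last holds). Time passes only in rows, so rows that do not move let the fingers close. It gives the time, the measured TCP pose, the force, the opening and the grip force at its end, in the units of the state.
- arm.observe(): the state, without advancing time (a new reading comes with each control period).
- optics.get_image(name): name is "scene" or "top" or "wrist"; returns a dict with "img" (400x640x3 uint8, red, green, blue), "fx", "fy", "cx", "cy" (pixels), "k1" (the pictures are not rectified: a ray, as slopes to the right and down, at radius r is drawn at 1 + k1 r^2 times it, then the intrinsics apply), "rvec" (rotation vector, rad) and "tvec" (3), from world to camera coordinates, as OpenCV has them; the wrist camera has in their place "mount" (4x4, takes a point from camera to tool coordinates, whose origin is the TCP and whose axes are the flange's). Camera axes: x right, y down, z forward; pixel columns grow to the right and rows downward; lengths in m; the calibration is good to about 2 mm. A picture is of the moment at which its call begins: read the wrist's pose just before it. There is no depth.
- arm.sign_off(): hands the job in; it is judged then, once.
Trained networks look in a picture, given as the dict that the camera call returned (one of the last four; its "shot" number tells which), for a name from the list of things; names that differ only in an ending like _2 or _b are one class to them, and where a whole thing is asked for, a point or a joint stands for the part that bears it (a point fixed in the world has none). Each returns a list of dicts, best first, with "p" (0 to 1); they miss things now and then, are a little off and sometimes report something else, mostly with a low value. They report only what shows in the picture. A call takes as long as a camera call. They do not tell look-alikes from the thing itself.
- optics.search_frame(picture, label): "box" ([left, top, right, bottom] in pixels, round what is visible of it).
The state is a dict: "time_s": time; "qpos": joint angles; "joint_velocities": joint speeds; "joint_efforts": joint torques, N m; "tool_pos": TCP position; "tool_rot": TCP orientation; "wrist_force": force on the tool from outside, world axes, zero at the start; "moment": the same for the moment, N m; "grip_width": opening from 0.0 (shut) to 1.0 (fully open); "grasp_force": force on a finger pad.
Only numpy, scipy, OpenCV 4.12 (cv2) and the standard library are available. Lean on these libraries where they do the work, as an engineer would, in place of code of your own. Each camera call takes 0.05 s, during which the arm holds its last target. There are 200 camera calls.

### The job

Fit the oval knob back onto the lock spindle of the painted cupboard door: press it on gently, turning it until it drops fully home against the rose, then turn it until the bolt is drawn right in and the knob stands straight across the door, and let go. Keep your fingers off the fresh paint and leave the other things on the bench where they are.

Things in the scene. Friction and masses are not known exactly. Their poses are not given: they have to be found in the camera images.
- door: Teal panelled cupboard door lying face up on two wooden bearers, fixed. 260 mm wide (its x) by 420 mm long (its y), 22 mm thick. Origin on the bench under its centre; the painted face is 67 mm above the origin. Spindle and rose stand on the stile on its -x side. Across the door means along its x axis.
- rose (a point): Centre of the outer face of the steel rose (42 mm across, 3 mm thick) round the spindle, at door x = -97.5 mm, y = 0, 70 mm above the bench. Axes are the door's. The knob's foot rests on it when home.
- spindle_tip (a point): Tip of the steel lock spindle, on its axis, 18 mm above the rose's face. The spindle is upright and flat-sided: 16 mm by 9 mm for 15 mm above the rose, its two narrow sides bevelled by 1 mm at the end, then a round nose 3 mm high, 8.6 mm wide. The axes given are the door's: they do not turn with the spindle, whose angle is not measured.
- knob_mid (a point): The oval knob to be fitted, dark steel, loose, standing on its foot on the bench: its centre, 25 mm above the foot. 50 mm tall, about 160 g. Head 60 mm along its x, 34 mm across its y, flat-sided for the middle 26 mm, from 22 to 50 mm above the foot; below it a round collar, up to 35 mm across.
- knob_foot (a point): Centre of the knob's foot: mouth of its socket, 17 mm (along the knob's x) by 10 mm (along its y), 20 mm deep, so the knob goes onto the spindle either way round, with some 4 degrees of play. A light press, about 10 N, is enough; it may bind part-way down and want a small wiggle. Axes as knob_mid, z up.
- pull_mid (a point): Bystander: round dark steel drawer pull, 38 mm across, 41 mm tall, standing on the bench; mid-height.
- tin_mid (a point): Bystander: closed paint tin with a paper label, 100 mm across, 122 mm tall; mid-height.
- jar_mid (a point): Bystander: glass jar of paint brushes, 76 mm across, 110 mm tall (brushes to 210 mm); half-way up the glass.
- bolt_hole (a point): Where the brass bolt comes out of the door's -x edge (fixed point). The spindle moves the bolt; it stays where it is left (0.2 N m friction), between hard stops: with its 16 mm width across the door (along door x) the bolt is fully in; up to 90 degrees counter-clockwise of that, seen from above, it is 13 mm out. The spindle starts 17 to 82 degrees counter-clockwise of across.
There are look-alikes about, which are no part of the job. Leave any blue or orange look-alike of the part that bears knob_mid alone.

How it is judged:
By the outcome, as a careful person would: the job done as asked, in the order asked, and still so for the second after the job is handed in, with the robot touching nothing.
It also fails if it takes over 69 s, if anything falls off the work surface, if the arm or the gripper's body presses on something with over 40 N, if the wrist force passes 120 N, or if a joint passes its speed limit or range.

## Working session

There is one attempt and no reset: what is moved stays moved. The work goes in short steps, Python scripts to look and compute and a tool call to move; the robot and the scene stay as the last step left them, time stands still between calls to the robot, and variables do not carry over. Pictures are saved under pics/ and viewed, at most 10 in all, crops included, and the job is handed in when it is done.

Besides the shell and the picture viewer there is one more tool, called as name(argument=value, ...) on one line, values as JSON. move_arm: Moves the arm, as the interface text tells. Its arguments: {"type":"object","properties":{"rows":{"type":"array","items":{"type":"number"}},"force":{"type":"number"}},"required":["rows"]}

```bash
mkdir -p pics; ls; cat > h.py <<'E'
import numpy as np, cv2, json
from cell import arm, optics
from scipy.spatial.transform import Rotation as R
def cam(p,st=None):
    K=np.array([[p['fx'],0,p['cx']],[0,p['fy'],p['cy']],[0,0,1.]])
    if 'mount' in p and p.get('rvec') is None:
        T=np.eye(4);T[:3,:3]=R.from_euler('xyz',st['tool_rot']).as_matrix();T[:3,3]=st['tool_pos']
        W=T@np.array(p['mount']);Rm=W[:3,:3].T;t=-Rm@W[:3,3]
    else:
        Rm=cv2.Rodrigues(np.array(p['rvec'],float))[0];t=np.array(p['tvec'],float).ravel()
    return K,Rm,t
def proj(p,X,st=None):
    K,Rm,t=cam(p,st);c=np.atleast_2d(X)@Rm.T+t;s=c[:,:2]/c[:,2:]
    s=s*(1+p['k1']*(s**2).sum(1,keepdims=True));return s*[p['fx'],p['fy']]+[p['cx'],p['cy']]
def unproj(p,uv,z,st=None):
    K,Rm,t=cam(p,st);d=np.array([p['k1'],0,0,0.])
    s0=cv2.undistortPoints(np.array(uv,float).reshape(-1,1,2),K,None).reshape(-1,2);s=s0.copy()
    for _ in range(30): s=s0/(1+p['k1']*(s**2).sum(1,keepdims=True))
    r=np.c_[s,np.ones(len(s))]@Rm;C=-Rm.T@t
    return C+r*((z-C[2])/r[:,2])[:,None]
def save(p,n,crop=None,f=1):
    im=p['img'][:,:,::-1]
    if crop: im=im[crop[1]:crop[3],crop[0]:crop[2]]
    cv2.imwrite('pics/'+n,cv2.resize(im,None,fx=f,fy=f,interpolation=cv2.INTER_CUBIC))
E
python3 - <<'E'
from h import *
s=arm.observe();print(s)
ims=[]
for n in('top','scene'):
    p=optics.get_image(n);ims.append(p['img'])
    print(n,{k:v for k,v in p.items() if k!='img'})
    for l in('door','rose','spindle_tip','knob_mid','pull_mid','tin_mid','jar_mid'):
        print(l,[(np.round(d['box']).tolist(),round(d['p'],2)) for d in optics.search_frame(p,l)[:5]])
cv2.imwrite('pics/a.png',cv2.resize(np.vstack(ims),(480*1,600))[:,:,::-1])
cv2.imwrite('pics/top.png',ims[0][:,:,::-1]);cv2.imwrite('pics/scene.png',ims[1][:,:,::-1])
E
```

```text
pics
{'time_s': 0.0, 'qpos': array([ 1.09149442,  0.59213753,  0.04828832,  1.60983196, -0.03331456,
        0.9427059 , -0.03371223]), 'joint_velocities': array([ 5.18511960e-04,  5.19718973e-04,  9.69371020e-05, -7.01913002e-04,
       -5.31550109e-04, -7.16548820e-04, -8.96988107e-04]), 'joint_efforts': array([-3.00249376e-04, -5.48691988e+01,  1.54614296e+00, -1.98124194e+01,
        9.41504171e-03,  8.66151735e-03,  1.32920789e-06]), 'tool_pos': array([ 0.27254229, -0.67097616,  0.25212371]), 'tool_rot': array([-3.13931737e+00,  1.10869139e-04,  3.85871084e-01]), 'wrist_force': array([ 0.31438142, -0.72105123, -1.15097872]), 'moment': array([ 0.00395345, -0.0192861 , -0.03492259]), 'grasp_force': 0.0, 'grip_width': 1.0018017070772889}
top {'fx': 371.50532768389843, 'fy': 371.50532768389843, 'cx': 317.5587130881494, 'cy': 200.91036904721352, 'k1': -0.07518306697046487, 'rvec': array([ 2.1614626 , -2.11248244,  0.16854743]), 'tvec': array([0.01430977, 0.48737954, 1.33366045]), 'shot': 1}
door [([280.0, 129.0, 407.0, 227.0], 0.59)]
rose [([279.0, 130.0, 407.0, 227.0], 0.69)]
spindl
[... 352 characters left out ...]
4.0, 154.0, 201.0, 189.0], 0.82)]
scene {'fx': 412.04353069139745, 'fy': 412.04353069139745, 'cx': 310.897488610006, 'cy': 196.52722901724516, 'k1': -0.021793188705117997, 'rvec': array([ 1.19135054,  2.11513641, -1.12438913]), 'tvec': array([ 0.23163531, -0.17223601,  1.59627202]), 'shot': 2}
door [([188.0, 164.0, 350.0, 275.0], 0.94)]
rose []
spindle_tip [([184.0, 167.0, 350.0, 278.0], 0.61)]
knob_mid [([363.0, 236.0, 387.0, 256.0], 0.76), ([398.0, 222.0, 417.0, 241.0], 0.57), ([437.0, 236.0, 456.0, 266.0], 0.55), ([453.0, 231.0, 509.0, 314.0], 0.27)]
pull_mid [([376.0, 266.0, 394.0, 282.0], 0.5)]
tin_mid [([158.0, 147.0, 197.0, 190.0], 0.68)]
jar_mid [([453.0, 232.0, 512.0, 313.0], 0.61)]
```

```bash
python3 - <<'E'
import cv2
t=cv2.imread('pics/top.png')[110:250,150:480];cv2.imwrite('pics/t1.png',cv2.resize(t,None,fx=2.4,fy=2.4,interpolation=2))
s=cv2.imread('pics/scene.png')[130:330,150:530];cv2.imwrite('pics/s1.png',cv2.resize(s,None,fx=2.1,fy=2.1,interpolation=2))
E
```

```text
(no output)
```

View pics/t1.png

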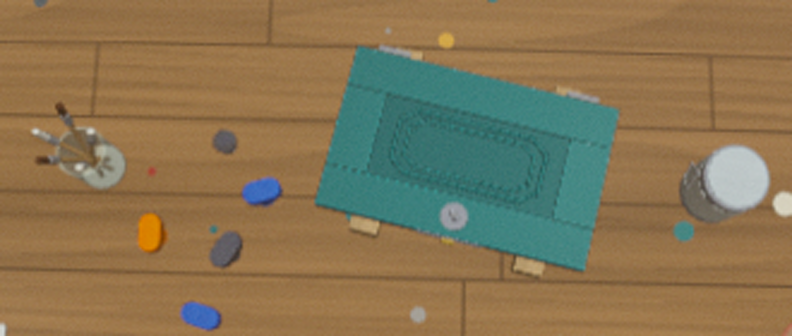

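View pics/s1.png

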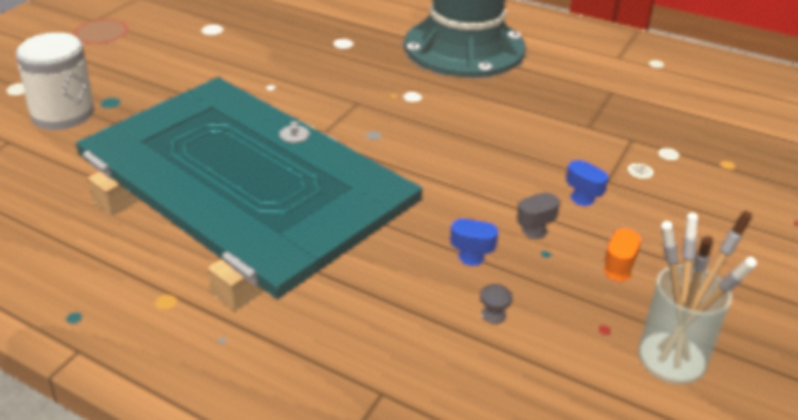

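The dark oval knob is at top pixel (244,214). What could be mistaken for it: two blue ovals (259,190) and (234,241), an orange oval (212,207) and the round dark pull (244,169). I choose the dark oval. The rose and spindle are at (339,200).

```bash
python3 - <<'E'
from h import *
s=arm.observe();p=optics.get_image('top')
for n,uv,z in(('knob',(244.2,213.8),.05),('pull',(243.7,168.7),.04),('blue1',(259,189.6),.05),('blue2',(233.7,241),.05),('orange',(212.3,206.8),.05),('rose',(339,199.8),.08)):
    print(n,unproj(p,[uv],z).round(4))
# door corners at z=.067: crop coords
c=np.array([(357,46),(618,110),(584,270),(317,205)])/2.4+[150,110]
D=unproj(p,c,.067);print(D.round(3),D.mean(0)); 
for i in range(4): 
    v=D[(i+1)%4]-D[i];print(np.linalg.norm(v),np.degrees(np.arctan2(v[1],v[0])))
# knob segmentation
im=p['img'].astype(int)[198:232,228:262];m=((im.max(2)<115)&(im.max(2)-im.min(2)<28)).astype(np.uint8)
n,l,st,ce=cv2.connectedComponentsWithStats(m);k=1+st[1:,4].argmax();ys,xs=np.where(l==k)
P=unproj(p,np.c_[xs+228,ys+198],.05)[:,:2];w,v=np.linalg.eigh(np.cov(P.T));print(st[k],P.mean(0),np.sqrt(w)*4,np.degrees(np.arctan2(v[1,1],v[0,1])))
w=optics.get_image('wrist');print(w['mount'],w['fx'],w['cx'],w['cy'],w['k1'])
E
```

```text
knob [[0.4313 0.2925 0.05  ]]
pull [[0.603  0.3058 0.04  ]]
blue1 [[0.5225 0.2425 0.05  ]]
blue2 [[0.3313 0.3255 0.05  ]]
orange [[0.4544 0.412  0.05  ]]
rose [[ 0.4861 -0.0515  0.08  ]]
[[ 0.753  0.102  0.067]
 [ 0.659 -0.304  0.067]
 [ 0.41  -0.249  0.067]
 [ 0.5    0.155  0.067]] [ 0.58053559 -0.07419389  0.067     ]
0.4171533560981329 -102.95647888189795
0.2555596004839783 167.44554906805794
0.41332661354007844 77.47327935412882
0.2587148168769397 -11.709201589411325
[ 10   9  13  14 131] [0.4320535  0.29318519] [0.03918254 0.05831385] 145.25939995358763
[[ 1.57798754e-04 -9.48284587e-01 -3.17421356e-01  8.19264776e-02]
 [ 9.99999757e-01 -6.57483025e-05  6.93547594e-04  2.32769455e-04]
 [-6.78550409e-04 -3.17421389e-01  9.48284346e-01 -1.20530896e-01]
 [ 0.00000000e+00  0.00000000e+00  0.00000000e+00  1.00000000e+00]] 300.14028761557375 315.38571443436456 197.2965034800912 -0.018952658258001902
```

move_arm(rows=[2.9,-3.3,0,0,0,0,-1,2.9,-3.3,0,0,0,0,-1,2.9,-3.3,0,0,0,0,-1,2.9,-3.3,0,0,0,0,-1,2.9,-3.3,0,0,0,0,-1,2.9,-3.3,0,0,0,0,-1,2.9,-3.3,0,0,0,0,-1,2.9,-3.3,0,0,0,0,-1,2.9,-3.3,0,0,0,0,-1,2.9,-3.3,0,0,0,0,-1,2.9,-3.3,0,0,0,0,-1,2.9,-3.3,0,0,0,0,-1,2.9,-3.3,0,0,0,0,-1,2.9,-3.3,0,0,0,0,-1,2.5,-3.2,0,0,0,0,-1,0,0,3,0,0,0,-1,0,0,3,0,0,0,-1,0,0,0,0,0,0,-1,0,0,0,0,0,0,-1])

```text
time_s: 3.28
tool_pos: [0.4869, -0.052, 0.1941]
tool_rot: [3.141, -0.001, 0.385]
wrist_force: [0.6, 0.7, 0.1]
grip_width: 1.002
grasp_force: 0.0
```

```bash
cat > w.py <<'E'
from h import *
import sys
s=arm.observe();p=optics.get_image('wrist');np.save('w.npy',p['img']);
print(s['time_s'],s['tool_pos'].round(4),s['tool_rot'].round(4),s['qpos'].round(2),s['wrist_force'].round(1))
E
python3 - <<'E'
from w import *
for l in('spindle_tip','rose'): print(l,[(np.round(d['box']).tolist(),round(d['p'],2)) for d in optics.search_frame(p,l)[:3]])
u=proj(p,[[.486,-.0515,.088],[.486,-.0515,.07]],s);print(u)
x,y=u[0].astype(int);save(p,'w1.png');x0,y0=max(0,x-60),max(0,y-60);print(x0,y0)
im=p['img'][:,:,::-1];a=cv2.resize(im,(480,300));b=cv2.resize(im[y0:y0+100,x0:x0+120],None,fx=6,fy=6,interpolation=2)
cv2.imwrite('pics/w1b.png',b)
E
```

```text
3.275 [ 0.4869 -0.052   0.1941] [ 3.141e+00 -1.100e-03  3.855e-01] [ 0.08  0.39 -0.08  2.18  0.06  0.57 -1.23] [0.6 0.7 0.1]
spindle_tip [([70.0, 0.0, 639.0, 308.0], 0.8)]
rose [([68.0, 0.0, 639.0, 314.0], 0.93)]
[[313.82617658 205.34022347]
 [313.90339402 198.18914263]]
253 145
```

View pics/w1b.png

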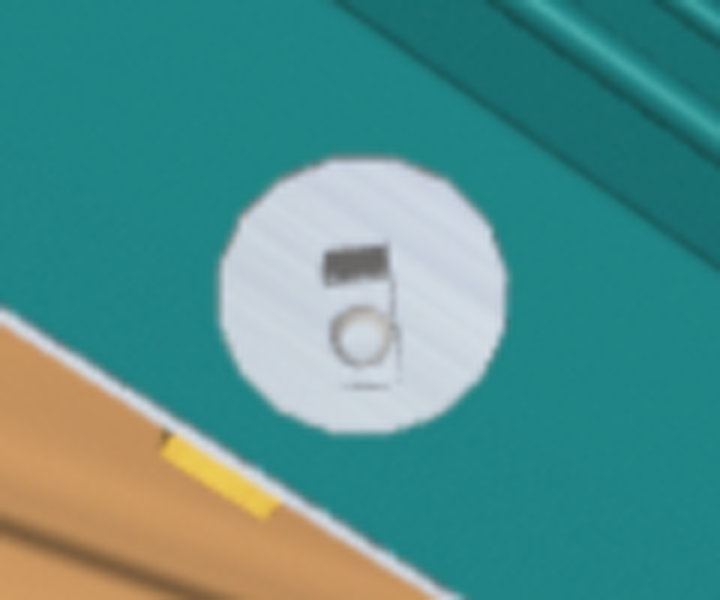

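The spindle's nose is at wrist pixel (313,201). Its long side runs about 5° from the image vertical, so about 27° in world yaw, roughly 39° CCW of across. A second view with the wrist turned will cancel the camera mount error.

move_arm(rows=[0,0,0,0,0,-0.175,-1,0,0,0,0,0,-0.175,-1,0,0,0,0,0,-0.175,-1,0,0,0,0,0,-0.175,-1,0,0,0,0,0,-0.175,-1,0,0,0,0,0,-0.175,-1,0,0,0,0,0,-0.175,-1,0,0,0,0,0,-0.175,-1,0,0,0,0,0,-0.175,-1,0,0,0,0,0,0,-1,0,0,0,0,0,0,-1])

```text
time_s: 4.8
tool_pos: [0.4865, -0.0521, 0.1937]
tool_rot: [3.141, 0.001, 1.958]
wrist_force: [-0.4, 0.6, -0.4]
grip_width: 0.997
grasp_force: 0.0
```

```bash
cp w.npy w1.npy; python3 - <<'E'
from w import *
def rosefit(img):
    im=img[150:260,250:380].astype(int);m=((im.min(2)>150)&(im.max(2)-im.min(2)<45)).astype(np.uint8)
    n,l,st,ce=cv2.connectedComponentsWithStats(m);k=1+st[1:,4].argmax()
    c=max(cv2.findContours((l==k).astype(np.uint8),cv2.RETR_EXTERNAL,cv2.CHAIN_APPROX_NONE)[0],key=cv2.contourArea)
    e=cv2.fitEllipse(cv2.convexHull(c));return e,np.array(e[0])+[250,150]
s1=dict(tool_pos=np.array([.4869,-.0520,.1941]),tool_rot=np.array([3.141,-.0011,.3855]))
for im,ss in((np.load('w1.npy'),s1),(p['img'],s)):
    e,c=rosefit(im);u=unproj(p,[c],.07,ss);print(e,c.round(1),u.round(4))
    Rt=R.from_euler('xyz',ss['tool_rot']).as_matrix();print('tool frame',(Rt.T@(u[0]-ss['tool_pos'])).round(4))
# door edge pixels: white edge / save view
im=p['img'][:,:,::-1];cv2.imwrite('pics/w2.png',cv2.resize(im[130:270,230:400],None,fx=4.2,fy=4.2,interpolation=2))
E
```

```text
4.8 [ 0.4865 -0.0521  0.1937] [3.1410e+00 6.0000e-04 1.9579e+00] [ 0.41  0.43 -0.51  2.17  0.36  0.63  0.03] [-0.4  0.6 -0.4]
((62.94099807739258, 43.85007858276367), (45.30723571777344, 47.453189849853516), 94.15151977539062) [312.9 193.9] [[ 0.4887 -0.0494  0.07  ]]
tool frame [ 0.0024 -0.0018  0.1241]
((68.53877258300781, 44.115055084228516), (45.29365539550781, 47.646766662597656), 85.5982894897461) [318.5 194.1] [[ 0.4885 -0.0488  0.07  ]]
tool frame [0.0023 0.003  0.1237]
```

View pics/w2.png

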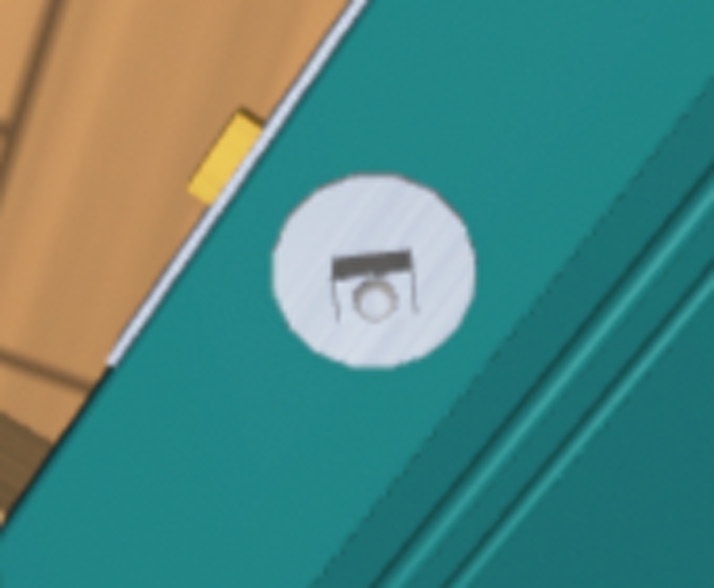

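move_arm(rows=[3.8,0.9,0,0,0,0,-1,3.8,0.9,0,0,0,0,-1,3.8,0.9,0,0,0,0,-1,3.8,0.9,0,0,0,0,-1,3.8,0.9,0,0,0,0,-1,3.8,0.9,0,0,0,0,-1,3.8,0.9,0,0,0,0,-1,3.8,0.9,0,0,0,0,-1,3.6,0.8,0,0,0,0,-1,0,0,0.6,0,0,-0.144,-1,0,0,0.6,0,0,-0.144,-1,0,0,0.6,0,0,-0.144,-1,0,0,0.6,0,0,-0.144,-1,0,0,0,0,0,0,-1,0,0,0,0,0,0,-1])

```text
time_s: 6.72
tool_pos: [0.431, 0.2932, 0.1695]
tool_rot: [3.141, 0.0, 2.534]
wrist_force: [0.0, 0.4, -0.2]
grip_width: 1.004
grasp_force: 0.0
```

```bash
cp w.npy w2.npy; python3 - <<'E'
from w import *
s1=dict(tool_pos=np.array([.4869,-.0520,.1941]),tool_rot=np.array([3.141,-.0011,.3855]))
s2=dict(tool_pos=np.array([.4865,-.0521,.1937]),tool_rot=np.array([3.141,.0006,1.9579]))
def ang(pts,z,ss): u=unproj(p,pts,z,ss);v=u[1]-u[0];return np.degrees(np.arctan2(v[1],v[0]))
A=lambda q:np.array(q)/6+[253,145]; B=lambda q:np.array(q)/4.2+[230,130]
print('door',ang(A([(0,312),(440,598)]),.067,s1),ang(B([(110,360),(358,0)]),.067,s2))
print('sp',ang(A([(390,275),(400,385)]),.084,s1),ang(A([(322,250),(388,245)]),.07,s1),ang(B([(332,262),(410,251)]),.07,s2),ang(B([(333,278),(412,268)]),.085,s2))
print([(np.round(d['box']).tolist(),round(d['p'],2)) for d in optics.search_frame(p,'knob_mid')[:5]])
u=proj(p,[[.4318,.293,.05]],s)[0];print(u)
x,y=u.astype(int);x0,y0=max(0,x-85),max(0,y-75);print(x0,y0)
cv2.imwrite('pics/k1.png',cv2.resize(p['img'][y0:y0+140,x0:x0+170,::-1],None,fx=4,fy=4,interpolation=2))
E
```

```text
6.725 [0.431  0.2932 0.1695] [3.1414e+00 3.0000e-04 2.5342e+00] [-0.21  0.53 -0.64  2.11  0.52  0.66 -0.25] [ 0.   0.4 -0.2]
door -103.53691075992191 77.10479564139588
sp -152.78189347968868 -63.38998905955391 30.599994342469387 29.782194290174786
[([301.0, 155.0, 340.0, 231.0], 0.94), ([418.0, 100.0, 491.0, 174.0], 0.79), ([244.0, 37.0, 320.0, 95.0], 0.66), ([0.0, 321.0, 264.0, 397.0], 0.63), ([308.0, 259.0, 361.0, 322.0], 0.57)]
[315.66777162 198.95191756]
230 123
```

View pics/k1.png

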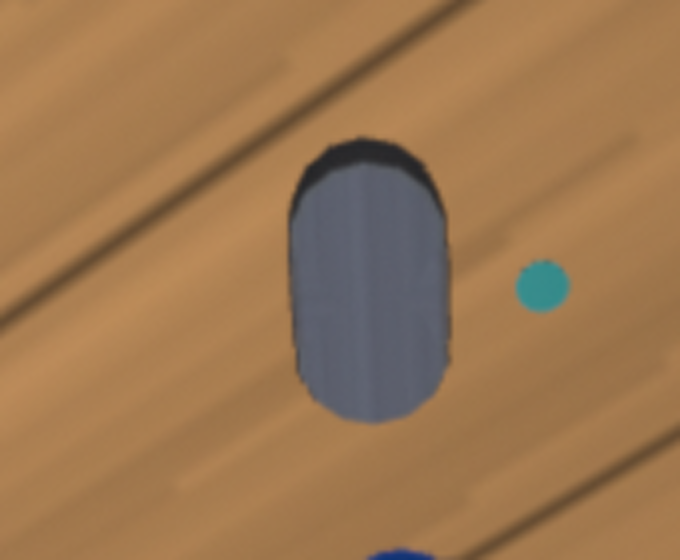

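The close view confirms the dark knob, with its top face centred at about wrist pixel (322,196) and no orange or blue on it. Next: shift 5 mm in tool y, descend and grip.

move_arm(rows=[0.15,0.5,0,0,0,-0.025,-1,0,0,2.5,0,0,0,-1,0,0,2.5,0,0,0,-1,0,0,2.5,0,0,0,-1,0,0,2,0,0,0,-1,0,0,1.5,0,0,0,-1,0,0,1.2,0,0,0,-1,0,0,0,0,0,0,-1,0,0,0,0,0,0,0.3,0,0,0,0,0,0,0.3,0,0,0,0,0,0,1,0,0,0,0,0,0,1,0,0,0,0,0,0,1,0,0,0,0,0,0,1,0,0,0,0,0,0,1,0,0,0,0,0,0,1], force=70)

```text
time_s: 8.82
tool_pos: [0.4329, 0.2982, 0.048]
tool_rot: [3.141, 0.001, 2.562]
wrist_force: [-0.6, -1.4, 5.9]
grip_width: 0.382
grasp_force: 69.5
```

move_arm(rows=[0,0,-2,0,0,0,1,0,0,-3,0,0,0,1,0,0,-3,0,0,0,1,0,0,-3,0,0,0,1,0,0,-3,0,0,0,1,0,0,0,0,0,0.172,1,0,0,0,0,0,0.172,1,0,0,0,0,0,0.172,1,0,0,0,0,0,0.172,1,0,0,0,0,0,0.172,1,0,0,0,0,0,0.172,1,0,0,0,0,0,0.172,1,0,0,0,0,0,0.172,1,0,0,0,0,0,0.172,1,0,0,0,0,0,0.172,1,0,0,0,0,0,0.172,1,0,0,0,0,0,0.172,1,0,0,0,0,0,0,1])

```text
time_s: 11.08
tool_pos: [0.432, 0.2978, 0.1871]
tool_rot: [3.141, 0.001, 0.5]
wrist_force: [-0.3, 0.5, -1.9]
grip_width: 0.387
grasp_force: 69.9
```

move_arm(rows=[-1.46,4.15,0,0,0,0,1,-1.46,4.15,0,0,0,0,1,-1.46,4.15,0,0,0,0,1,-1.46,4.15,0,0,0,0,1,-1.46,4.15,0,0,0,0,1,-1.46,4.15,0,0,0,0,1,-1.46,4.15,0,0,0,0,1,-1.46,4.15,0,0,0,0,1,0,0,0,0,0,0,1,0,0,0,0,0,0,1])

```text
time_s: 12.32
tool_pos: [0.4881, -0.0492, 0.1871]
tool_rot: [-3.141, 0.0, 0.499]
wrist_force: [0.8, 0.4, -0.8]
grip_width: 0.381
grasp_force: 70.0
```

```bash
python3 - <<'E'
from w import *
print(s['grip_width'])
Rt=R.from_euler('xyz',s['tool_rot']).as_matrix()
T=lambda q:(Rt@np.array(q)+s['tool_pos'])
# expected knob top centre & ends (tool coords x,y,z)
print('ends',proj(p,[T((.03,0,-.002)),T((-.03,0,-.002)),T((0,0,-.002)),T((0,0,.048)),[.4883,-.0492,.088]],s).round(1))
print('dxy tool',(Rt.T@(np.array([.4883,-.0492,.088])-s['tool_pos'])).round(4))
cv2.imwrite('pics/h1.png',p['img'][:,:,::-1])
E
```

```text
12.325 [ 0.4881 -0.0492  0.1871] [-3.1408e+00  2.0000e-04  4.9930e-01] [ 0.1   0.4  -0.12  2.18  0.08  0.56 -1.15] [ 0.8  0.4 -0.8]
0.38089420078013475
ends [[314.5 224.3]
 [314.6 335.7]
 [314.6 284. ]
 [314.7 236.3]
 [315.  207.2]]
dxy tool [0.0002 0.0002 0.0991]
```

View pics/h1.png

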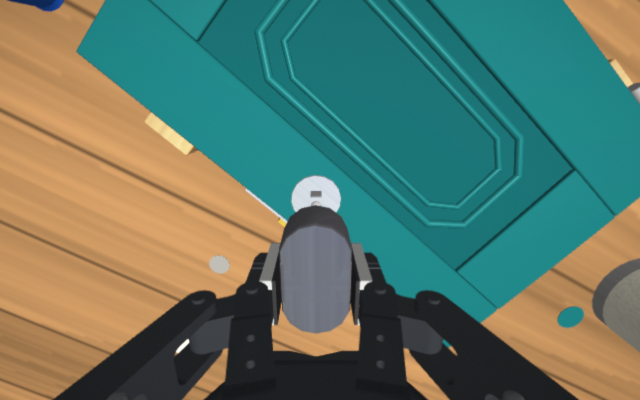

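```bash
python3 - <<'E'
import numpy as np
a=np.load('w.npy')[:,305:326].astype(int).mean(1)
print([(r,*a[r].round().astype(int)) for r in list(range(200,232,1))+list(range(324,342))])
b=np.load('w.npy')[275:290].astype(int).mean(0)
print([(c,*b[c].round().astype(int)) for c in list(range(268,290))+list(range(342,362))])
E
```

```text
[(200, np.int64(213), np.int64(221), np.int64(228)), (201, np.int64(206), np.int64(212), np.int64(219)), (202, np.int64(202), np.int64(207), np.int64(211)), (203, np.int64(202), np.int64(206), np.int64(210)), (204, np.int64(200), np.int64(205), np.int64(209)), (205, np.int64(174), np.int64(179), np.int64(184)), (206, np.int64(122), np.int64(125), np.int64(131)), (207, np.int64(73), np.int64(74), np.int64(77)), (208, np.int64(59), np.int64(58), np.int64(61)), (209, np.int64(57), np.int64(57), np.int64(59)), (210, np.int64(58), np.int64(57), np.int64(60)), (211, np.int64(58), np.int64(58), np.int64(60)), (212, np.int64(59), np.int64(58), np.int64(60)), (213, np.int64(59), np.int64(58), np.int64(61)), (214, np.int64(59), np.int64(59), np.int64(61)), (215, np.int64(60), np.int64(60), np.int64(62)), (216, np.int64(61), np.int64(60), np.int64(62)), (217, np.int64(61), np.int64(60), np.int64(63)), (218, np.int64(62), np.int64(61), np.int64(64)), (219, np.int64(62), np.int64(61), np.int64(64)), (220, np.int64(63), np.int64(62), np.int64(65)), (221, np.int64(64), np.int64(62), np.int64(65)), 
[... 2869 characters left out ...]
8, np.int64(115), np.int64(116), np.int64(124)), (349, np.int64(114), np.int64(113), np.int64(120)), (350, np.int64(101), np.int64(100), np.int64(104)), (351, np.int64(45), np.int64(44), np.int64(47)), (352, np.int64(23), np.int64(23), np.int64(24)), (353, np.int64(22), np.int64(22), np.int64(23)), (354, np.int64(23), np.int64(23), np.int64(24)), (355, np.int64(30), np.int64(30), np.int64(31)), (356, np.int64(47), np.int64(46), np.int64(47)), (357, np.int64(54), np.int64(54), np.int64(55)), (358, np.int64(64), np.int64(64), np.int64(65)), (359, np.int64(109), np.int64(109), np.int64(108)), (360, np.int64(170), np.int64(171), np.int64(168)), (361, np.int64(187), np.int64(188), np.int64(185))]
```

move_arm(rows=[0,0,2,0,0,0,1,0,0,1.5,0,0,0,1,0,0,1,0,0,0,1,0,0,0.3,0,0,0,1,0,0,0.2,0,0,0,1,0,0,0.2,0,0,0,1,0,0,0.15,0,0,0,1,0,0,0,0,0,0,1])

```text
time_s: 13.38
tool_pos: [0.4885, -0.0495, 0.1339]
tool_rot: [3.141, -0.0, 0.498]
wrist_force: [-0.1, 0.4, -2.0]
grip_width: 0.385
grasp_force: 70.0
```

move_arm(rows=[0,0,0.1,0,0,0,1,0,0,0.1,0,0,0,1,0,0,0.1,0,0,0,1,0,0,0,0,0,0,1])

```text
time_s: 13.88
tool_pos: [0.4884, -0.0495, 0.1307]
tool_rot: [-3.142, 0.0, 0.498]
wrist_force: [0.6, -0.7, -2.3]
grip_width: 0.388
grasp_force: 70.0
```

move_arm(rows=[0,0,0.1,0,0,0,1,0,0,0.1,0,0,0,1,0,0,0.1,0,0,0,1,0,0,0,0,0,0,1])

```text
time_s: 14.38
tool_pos: [0.4884, -0.0495, 0.1277]
tool_rot: [-3.142, 0.0, 0.498]
wrist_force: [0.0, 0.0, -1.5]
grip_width: 0.381
grasp_force: 70.0
```

move_arm(rows=[0,0,0.1,0,0,0,1,0,0,0.1,0,0,0,1,0,0,0.1,0,0,0,1,0,0,0.1,0,0,0,1,0,0,0.1,0,0,0,1,0,0,0,0,0,0,1])

```text
time_s: 15.12
tool_pos: [0.4884, -0.0495, 0.1227]
tool_rot: [-3.142, 0.0, 0.498]
wrist_force: [-0.2, 0.1, -1.3]
grip_width: 0.384
grasp_force: 70.0
```

move_arm(rows=[0,0,0.1,0,0,0,1,0,0,0.1,0,0,0,1,0,0,0.1,0,0,0,1,0,0,0.1,0,0,0,1,0,0,0,0,0,0,1])

```text
time_s: 15.75
tool_pos: [0.4884, -0.0495, 0.1187]
tool_rot: [-3.141, 0.0, 0.498]
wrist_force: [0.7, -0.1, -1.5]
grip_width: 0.385
grasp_force: 70.0
```

move_arm(rows=[0,0,0.1,0,0,0,1,0,0,0.1,0,0,0,1,0,0,0,0,0,0,1])

```text
time_s: 16.12
tool_pos: [0.4886, -0.0494, 0.118]
tool_rot: [3.141, -0.0, 0.498]
wrist_force: [-2.9, 0.4, 11.4]
grip_width: 0.387
grasp_force: 71.6
```

Foot is on the rose at TCP z 0.118, matching the expected home height, with 11 N. Now ease off and turn clockwise.

move_arm(rows=[0,0,-0.05,0,0,0.04,1,0,0,0,0,0,0.08,1,0,0,0,0,0,0.08,1,0,0,0,0,0,0.08,1,0,0,0,0,0,0.08,1,0,0,0,0,0,0.08,1,0,0,0,0,0,0.08,1,0,0,0,0,0,0.08,1,0,0,0,0,0,0.06,1,0,0,0,0,0,0,1])

```text
time_s: 17.38
tool_pos: [0.4885, -0.0491, 0.118]
tool_rot: [-3.141, -0.0, -0.161]
wrist_force: [-1.3, 1.2, 6.4]
grip_width: 0.384
grasp_force: 71.1
```

```bash
python3 - <<'E'
from cell import arm
s=arm.observe();print(s['moment'].round(3),s['wrist_force'].round(1),s['qpos'].round(2),s['tool_rot'])
E
```

```text
[0.238 0.34  0.109] [-1.3  1.2  6.4] [-0.06  0.53  0.09  2.23 -0.11  0.39 -1.61] [-3.14143340e+00 -6.48464692e-05 -1.61303119e-01]
```

move_arm(rows=[0,0,0,0,0,0.03,1,0,0,0,0,0,0.03,1,0,0,0,0,0,0,1])

```text
time_s: 17.75
tool_pos: [0.4885, -0.0491, 0.118]
tool_rot: [-3.141, -0.0, -0.221]
wrist_force: [-2.2, -0.0, 7.6]
grip_width: 0.384
grasp_force: 71.2
```

```bash
cat > m.py <<'E'
from cell import arm
s=arm.observe();print(s['moment'].round(3),s['wrist_force'].round(1),s['tool_rot'][2]*57.2958)
E
python3 m.py
```

```text
[0.214 0.341 0.187] [-2.2 -0.   7.6] -12.654296547498484
```

move_arm(rows=[0,0,0,0,0,0.025,1,0,0,0,0,0,0.025,1,0,0,0,0,0,0,1])

```text
time_s: 18.12
tool_pos: [0.4885, -0.0491, 0.118]
tool_rot: [-3.141, -0.0, -0.271]
wrist_force: [-1.8, 0.5, 6.1]
grip_width: 0.382
grasp_force: 71.2
```

```bash
python3 m.py
```

```text
[0.231 0.356 0.152] [-1.8  0.5  6.1] -15.515520101315964
```

move_arm(rows=[0,0,0,0,0,0.025,1,0,0,0,0,0,0,1])

```text
time_s: 18.38
tool_pos: [0.4885, -0.0491, 0.118]
tool_rot: [-3.141, -0.0, -0.296]
wrist_force: [-2.1, -0.4, 6.7]
grip_width: 0.384
grasp_force: 71.2
```

```bash
python3 m.py
```

```text
[0.186 0.33  0.239] [-2.1 -0.4  6.7] -16.945820286745697
```

move_arm(rows=[0,0,0,0,0,0.02,1,0,0,0,0,0,0,1])

```text
time_s: 18.62
tool_pos: [0.4886, -0.0491, 0.118]
tool_rot: [-3.141, -0.0, -0.316]
wrist_force: [-1.5, -0.3, 7.7]
grip_width: 0.383
grasp_force: 71.2
```

```bash
python3 m.py
```

```text
[0.204 0.36  0.214] [-1.5 -0.3  7.7] -18.086393756681392
```

move_arm(rows=[0,0,0,0,0,0.025,1,0,0,0,0,0,0,1])

```text
time_s: 18.88
tool_pos: [0.4885, -0.0492, 0.118]
tool_rot: [-3.141, 0.0, -0.341]
wrist_force: [-0.4, 0.4, 6.8]
grip_width: 0.385
grasp_force: 71.2
```

```bash
python3 m.py; python3 - <<'E'
from w import *
cv2.imwrite('pics/e1.png',p['img'][:,:,::-1])
E
```

```text
[0.201 0.32  0.199] [-0.4  0.4  6.8] -19.522886877891757
18.875 [ 0.4885 -0.0492  0.118 ] [-3.1412  0.     -0.3407] [-0.09  0.53  0.13  2.23 -0.18  0.39 -1.72] [-0.4  0.4  6.8]
```

View pics/e1.png

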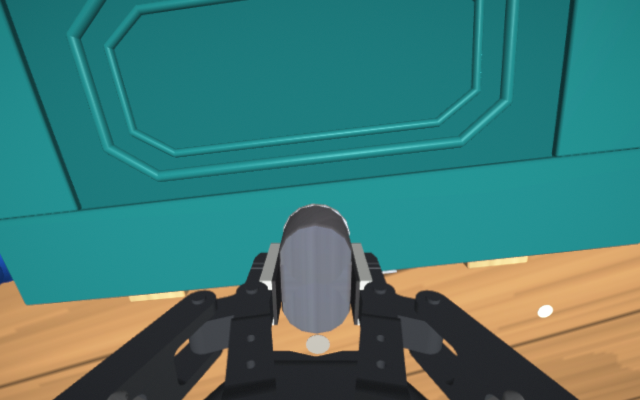

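```bash
python3 - <<'E'
from h import *
s=arm.observe();p=optics.get_image('wrist');im=p['img'].astype(int)
# lower edge of painted face: last teal row per column
teal=(im[...,1]-im[...,0]>60)
def fit(cols,fn,z):
    q=[]
    for c in cols:
        r=np.where(teal[:,c])[0]
        if len(r): q.append((c,r.max()+.5))
    u=unproj(p,q,z,s)[:,:2];
    for _ in range(3):
        m=u.mean(0);v=np.linalg.svd(u-m)[2][0];d=(u-m)@[-v[1],v[0]];k=abs(d)<max(1.2*abs(d).std(),5e-4);u=u[k]
    return np.degrees(np.arctan2(v[1],v[0])),len(u),d.std()
print(fit(list(range(40,125,2))+list(range(190,200,2))+list(range(400,465,2))+list(range(530,636,2)),0,.067))
# panel line: darkest gradient rows
g=cv2.Sobel(p['img'][...,1].astype(np.float32),cv2.CV_32F,0,1,ksize=3)
q=[]
for c in range(100,540,4):
    r0=int(208-(c-80)*(208-157)/(555-80));w=g[r0-8:r0+9,c];q.append((c,r0-8+w.argmax()))
u=unproj(p,q,.067,s)[:,:2];v=np.linalg.svd(u-u.mean(0))[2][0];print(np.degrees(np.arctan2(v[1],v[0])))
pt=optics.get_image('top');cv2.imwrite('pics/t9.png',pt['img'][:,:,::-1])
im=pt['img'].astype(int);m=((im[...,1]-im[...,0]>50)).astype(np.uint8)
n,l,st,ce=cv2.connectedComponentsWithStats(m);k=1+st[1:,4].argmax();print(st[k])
ys,xs=np.where(l==k);u=unproj(pt,np.c_[xs,ys],.067)[:,:2].astype(np.float32);print(cv2.minAreaRect(u))
E
```

```text
(np.float64(-102.92064087879584), 134, np.float64(0.0002233638842625439))
-102.87222136841473
[   0   99  100  100 8251]
((0.6725407838821411, 1.1017576456069946), (0.4064888060092926, 0.4524117112159729), 1.094801902770996)
```

```bash
python3 - <<'E'
from h import *
for f in('h1','e1'):
    im=cv2.imread(f'pics/{f}.png').astype(int)[...,::-1]
    g=im[...,2]
    L=[];Rr=[]
    for r in range(258,302,2):
        row=g[r].astype(float);d=np.gradient(cv2.GaussianBlur(row.reshape(1,-1),(3,1),0).ravel())
        def sub(a,b,sg):
            w=np.clip(sg*d[a:b],0,None);k=w.argmax();k0=max(0,k-2);ww=w[k0:k+3];return a+k0+(ww*np.arange(len(ww))).sum()/ww.sum()
        L.append((r,sub(276,286,1)));Rr.append((r,sub(346,356,-1)))
    print(f,[np.degrees(np.arctan(np.polyfit(*np.array(q).T,1)[0])).round(2) for q in(L,Rr)],np.mean(L,0),np.mean(Rr,0))
    a=cv2.resize(im[200:345,240:395].astype(np.uint8)[...,::-1],None,fx=2.5,fy=2.5,interpolation=2);cv2.imwrite(f'pics/{f}c.png',a)
a=np.hstack([cv2.imread('pics/h1c.png'),cv2.imread('pics/e1c.png')]);cv2.imwrite('pics/cmp.png',a)
E
```

```text
h1 [np.float64(2.38), np.float64(-1.64)] [279.         280.42882588] [279.         350.48491138]
e1 [np.float64(2.15), np.float64(-1.53)] [279.         280.43696357] [279.         350.46230653]
```

View pics/cmp.png

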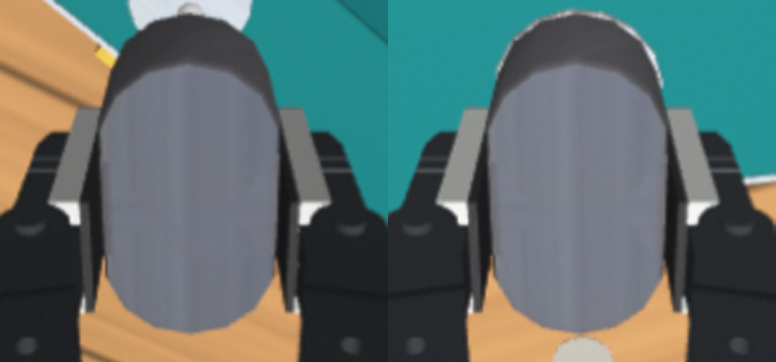

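move_arm(rows=[0,0,0,0,0,0.02,1,0,0,0,0,0,0,1])

```text
time_s: 19.27
tool_pos: [0.4886, -0.0492, 0.118]
tool_rot: [-3.141, -0.0, -0.36]
wrist_force: [-0.9, 0.8, 6.0]
grip_width: 0.381
grasp_force: 71.3
```

```bash
python3 m.py
```

```text
[0.175 0.383 0.332] [-0.9  0.8  6. ] -20.611452083719445
```

move_arm(rows=[0,0,0,0,0,0.02,1,0,0,0,0,0,0,1])

```text
time_s: 19.52
tool_pos: [0.4886, -0.0491, 0.118]
tool_rot: [-3.141, -0.0, -0.379]
wrist_force: [-2.3, -0.4, 6.6]
grip_width: 0.379
grasp_force: 71.5
```

```bash
python3 m.py
```

```text
[0.119 0.345 0.44 ] [-2.3 -0.4  6.6] -21.70140157455419
```

move_arm(rows=[0,0,0,0,0,-0.05,1,0,0,0,0,0,-0.05,1,0,0,-0.04,0,0,-0.053,1,0,0,0,0,0,0,1])

```text
time_s: 20.02
tool_pos: [0.4891, -0.0493, 0.118]
tool_rot: [-3.141, -0.001, -0.229]
wrist_force: [-0.4, 1.8, 3.9]
grip_width: 0.381
grasp_force: 70.5
```

```bash
python3 m.py
```

```text
[ 0.27  -0.034  0.089] [-0.4  1.8  3.9] -13.112150945688047
```

move_arm(rows=[0,0,0,0,0,0,0,0,0,0,0,0,0,-1,0,0,0,0,0,0,-1,0,0,0,0,0,0,-1,0,0,0,0,0,0,-1,0,0,0,0,0,0,-1,0,0,-1,0,0,0,-1,0,0,-2,0,0,0,-1,0,0,-3,0,0,0,-1,0,0,-3,0,0,0,-1,0,0,0,0,0,0,-1,0,0,0,0,0,0,-1])

```text
time_s: 21.52
tool_pos: [0.4881, -0.0493, 0.2077]
tool_rot: [-3.142, 0.0, -0.229]
wrist_force: [-1.7, -0.6, 0.1]
grip_width: 1.001
grasp_force: 0.0
```

```bash
python3 - <<'E'
from w import *
print(proj(p,[[.4883,-.0492,.12],[.4883,-.0492,.07]],s))
x,y=proj(p,[[.4883,-.0492,.12]],s)[0].astype(int);x0,y0=max(0,x-90),max(0,y-90)
print(x0,y0)
cv2.imwrite('pics/f1.png',cv2.resize(p['img'][y0:y0+180,x0:x0+180,::-1],None,fx=3.3,fy=3.3,interpolation=2))
im=p['img'].astype(int);m=((im.max(2)<145)&(im.max(2)-im.min(2)<30)&(im.sum(2)>280)).astype(np.uint8)
n,l,st,ce=cv2.connectedComponentsWithStats(m)
k=l[y,x];print(st[k]);ys,xs=np.where(l==k)
u=unproj(p,np.c_[xs,ys],.12,s)[:,:2];w,v=np.linalg.eigh(np.cov(u.T));print(u.mean(0),4*np.sqrt(w),np.degrees(np.arctan2(v[1,1],v[0,1])))
E
```

```text
21.525 [ 0.4881 -0.0493  0.2077] [-3.1415e+00  2.0000e-04 -2.2900e-01] [-0.11  0.37  0.15  2.17 -0.1   0.6  -1.69] [-1.7 -0.6  0.1]
[[314.97364093 212.83316226]
 [314.99972689 192.54333103]]
224 122
[ 293  174   45   73 2768]
[ 0.49034478 -0.05002974] [0.03481881 0.0600374 ] 167.6203575501754
```

View pics/f1.png

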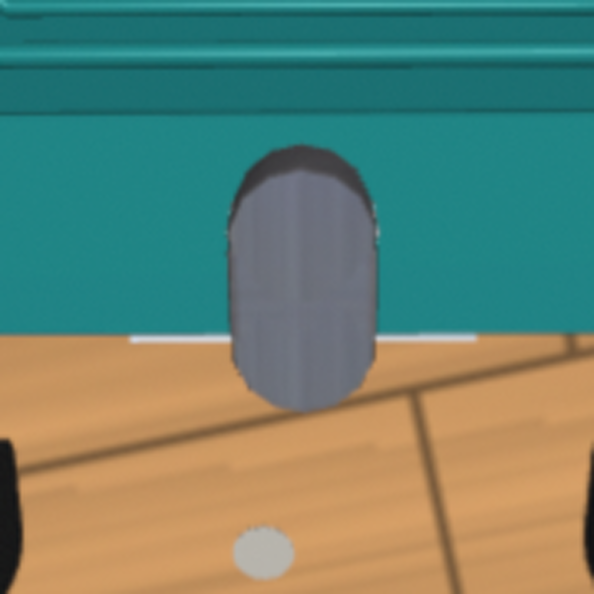

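move_arm(rows=[-2,4,0,0,0,0,-1,-3,4,0,0,0,0,-1,0,0,0,0,0,0,-1,0,0,0,0,0,0,-1])

```text
time_s: 22.08
tool_pos: [0.4217, -0.1159, 0.2072]
tool_rot: [-3.142, 0.001, -0.23]
wrist_force: [0.9, 1.4, -0.1]
grip_width: 0.999
grasp_force: 0.0
```

```bash
python3 - <<'E'
from w import *
a=np.radians(-12.9);h=np.array([.4883,-.0492,.056])-.0325*np.array([np.cos(a),np.sin(a),0])
x,y=proj(p,[h],s)[0];print(x,y,p['img'].shape)
x,y=int(x),int(y);x0,y0=max(0,x-60),max(0,y-60)
cv2.imwrite('pics/b1.png',cv2.resize(p['img'][y0:y0+110,x0:x0+130,::-1],None,fx=5,fy=5,interpolation=2))
im=p['img'].astype(int);print('yellow',((im[...,0]>200)&(im[...,2]<90)&(im[...,1]>160)).sum())
E
```

```text
22.075 [ 0.4217 -0.1159  0.2072] [-3.1415e+00  7.0000e-04 -2.2950e-01] [ 0.03  0.31  0.16  2.28 -0.09  0.55 -1.53] [ 0.9  1.4 -0.1]
229.07511177370816 170.58959864824575 (400, 640, 3)
yellow 28
```

View pics/b1.png

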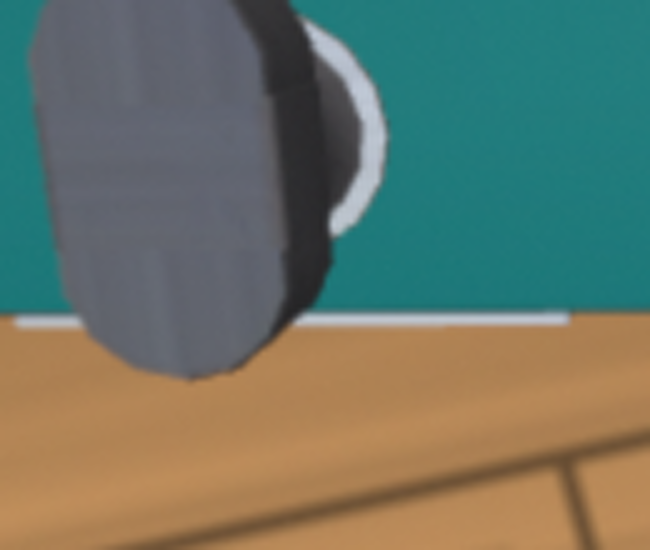

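The close view shows the collar seated on the rose, and no brass shows at the door edge where the bolt comes out, near crop pixel (300,320).

```bash
python3 -c "
from cell import arm
print(arm.sign_off())"
```

```text
the job is handed in; nothing more can be done
None
```

The knob is fitted fully home on the rose and stands straight across the door, the bolt is drawn in to its stop, and the arm let go with the job handed in at about 22 s.

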